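Heft the tins and pull the loaded ones

ROBOT

A 7-joint arm with a two-finger parallel gripper is mounted at the origin on the work surface. World frame = base frame: x ahead of the robot, y to its left, z up, the work surface at z = 0. Lengths are in m, angles in rad, forces in N, time in s.
With the tool pointing down it reaches from about 0.425 to 0.925 m from the base axis. Payload 6.8 kg.
Tool frame: the origin (TCP) lies between the finger pads; the fingertips stand 17 mm ahead of it and the grasp point (between the pads) lies 2 mm behind it; z points along the fingers, y is the direction in which the jaws open and shut (so a half turn about z gives the same grasp; the last joint's range is limited). The gripper opens to 85 mm and grips with 20 to 120 N. Pads are 22 mm wide; open, the fingers measure 114 mm over their backs; the gripper's body (76 mm by 85 mm) begins 54 mm behind the grasp point. The pads swing forward as they close: fully open they stand 13 mm farther back than shut.
Start: joints at [-1.356, 0.477, 0.022, 1.555, -0.011, 1.109, -0.083], TCP at [0.214, 0.64, 0.248] pointing down, gripper open.
Joint ranges: [-2.96, 2.96], [-0.34, 2.1], [-1.41, 1.46], [0.24, 2.44], [-1.37, 4.51], [0.17, 1.92], [-2.96, 2.96]. Speed limits (rad/s): [2.39, 2.39, 3.14, 3.14, 3.14, 3.14, 3.14].

INTERFACE

Orientations are given as a unit quaternion [w, x, y, z].
In Python, from station import bot gives the robot as it stands. The module is installed in compiled form; this text tells all that it offers.
- The arm moves only by the tool carry_out, never from a script. Its argument "moves" is a list of rows, each a list of 3 entries, a list of its own where there are three numbers: the turn, a rotation vector about the tool's x, y, z in degrees, then the shift along the tool's x, y, z in cm, then the finger opening in cm, from 0 to 8.54. A call has 1 to 5 rows; each row is the pose to reach, as a shift and turn from the pose commanded when the call began, along the tool's axes at that moment; what a row does not reach only later rows make up. A row lasts 1/8 s, in which the tool goes at most 62.5 mm and 10.7 degrees, less where a joint would pass 70% of its speed; a pose out of reach is approached as far as the arm can. A call with a gripper value outside its range is refused whole. The fingers move at their own pace and stop on an object; "newtons" is the grip in N (left out, the last holds). Time passes only in rows, so rows that repeat a pose let the fingers close. It gives the time, the measured TCP pose, the force and the opening at its end, in the units of the state.
- bot.get_obs(): the state, without advancing time (a new reading comes with each control period).
- bot.read_camera(name): name is "side" or "top"; returns the picture (384x512x3 uint8, red, green, blue); there is no depth.
- bot.camera_info(name): a dict with "vertical_fov" (degrees; the focal length in pixels is half the picture's height over the tangent of half this angle, whatever the lens; pixels are square), "cx", "cy" (the principal point, pixels), "position" and "attitude" of the camera in the world. Camera axes: x right, y up, looking along -z (the intrinsics and any distortion apply to the point x, -y, -z); pixel columns grow to the right and rows downward; lengths in m; the calibration is good to about 2 mm. A picture is of the moment at which its call begins. camera_info takes no time and is no camera call.
- bot.hand_in(): hands the job in, once; it reports no verdict.
Trained networks look in the newest picture that a camera, given by its name, has taken for a name from the list of things; names that differ only in an ending like _2 or _b are one class to them, and where a whole thing is asked for, a point or a joint stands for the part that bears it (a point fixed in the world has none). Each returns a list of dicts, best first, with "score" (0 to 1); they miss things now and then, are a little off and sometimes report something else, mostly with a low value. They report only what shows in the picture. A call takes as long as a camera call. They do not tell look-alikes from the thing itself.
- bot.silhouettes(label, camera): "region" (384x512 bool, what is visible of it) and "location" ([column, row] in pixels, amid what is visible of it).
The state is a dict: "t": time; "q": joint angles; "joint_vel": joint speeds; "joint_torque": joint torques, N m; "eef_pos": TCP position; "tool_rot": TCP orientation; "contact_force": force on the tool from outside, world axes, zero at the start; "torque": the same for the moment, N m; "gripper_width": opening from 0.0 (shut) to 1.0 (fully open).
Only numpy, scipy, OpenCV 4.12 (cv2) and the standard library are available. Lean on these libraries where they do the work, as an engineer would, in place of code of your own. Each camera call takes 0.05 s, during which the arm holds its last target. There are 200 camera calls.

TASK

Three closed tins that look alike lean in the rack; one or two of them hold a steel machine grip and the rest are empty. Heft them to tell which, then set every loaded tin gently upright on the steel tray, and leave each empty one seated in its own pocket of the rack. Do not drop a tin or tip it over, and leave everything else where it is.

Things in the scene. Friction and masses are not known exactly. Their poses are not given: they have to be found in the camera images.
- rack: Fixed plywood rack, 190 (x) by 260 mm (y), origin at table height, z up. Three pockets 85 mm apart along y hold the tins leaning 30 deg, tops towards its -x side (the robot). A pocket is 48 mm wide; side ribs reach 40 mm along the tin, the sloping back 75 mm, the front lip 12 mm. A closed box 89 mm high forms its robot side, x -121 to -37 mm.
- pocket_1 (a point): Foot of the left (+y) pocket, where the centre of its tin's underside rests: at (30, 85, 32) mm in the rack's frame. Its axes are the rack's.
- pocket_2 (a point): Foot of the middle pocket, where the centre of its tin's underside rests: at (30, 0, 32) mm in the rack's frame. Its axes are the rack's.
- pocket_3 (a point): Foot of the right (-y) pocket, where the centre of its tin's underside rests: at (30, -85, 32) mm in the rack's frame. Its axes are the rack's.
- tin_1: Closed square tin of dark steel, black lid, 44 x 44 mm, 110 mm tall, all three alike; starts leaning in the left (+y) pocket. Origin at the centre of its underside, z along its length to the lid, y along the rack's y. Empty it weighs about 0.1 kg, with a steel grip inside 0.3 to 0.45 kg; one or two of the three are loaded, which cannot be seen. The lid stays shut.
- tin_2: Closed square tin of dark steel, black lid, 44 x 44 mm, 110 mm tall, all three alike; starts leaning in the middle pocket. Origin at the centre of its underside, z along its length to the lid, y along the rack's y. Empty it weighs about 0.1 kg, with a steel grip inside 0.3 to 0.45 kg; one or two of the three are loaded, which cannot be seen. The lid stays shut.
- tin_3: Closed square tin of dark steel, black lid, 44 x 44 mm, 110 mm tall, all three alike; starts leaning in the right (-y) pocket. Origin at the centre of its underside, z along its length to the lid, y along the rack's y. Empty it weighs about 0.1 kg, with a steel grip inside 0.3 to 0.45 kg; one or two of the three are loaded, which cannot be seen. The lid stays shut.
- tray: Fixed shallow steel tray, 180 mm (x) by 240 mm (y), rim 18 mm high, wall and floor 4 mm thick; origin at the centre of its underside on the table, so its inner floor is at 4 mm. A tattoo machine lies along its far (+x) side; the near side is free.
- machine_1: Tattoo machine, about 135 mm long, 30 mm wide, 40 mm high, lying in the tray along its y at x about +56 mm; origin at the underside, where frame (+x, 62 mm) and grip (-x, 73 mm) meet. Bystander.
- machine_2: Tattoo machine like the other, with an aluminium frame, lying on the table to the left. Bystander.
- ink_1: Small black ink bottle, 32 mm across, 85 mm tall, at the gap between rack and tray; origin under its centre. Bystander.
- ink_2: Small white ink bottle, 32 mm across, 85 mm tall, behind the rack; origin under its centre. Bystander.
- tape: Roll of paper tape lying flat, 70 mm across, 25 mm high, right of the tray; origin under its centre. Bystander.
- marker: Black marker pen lying flat, 125 mm long (x), 12 mm thick, behind the tray; origin under its centre. Bystander.
Things that resemble listed ones, but are neither listed nor needed, are in the scene too. What is shaped like the tin_3 but blue or purple is not meant.

How it is judged:
At the end, for the whole second after the job is handed in: Loaded tins (over 1.8 N on the tray) stand on it within 0.1 rad of upright, centres within x +-75, y +-105 mm of its own; empty ones (under 2.1 N on the rack) sit in their own pockets, foot within 12 mm of the point, leaning 0.42 to 0.63 rad; all slower than 20 mm/s (((contact force between tin_1 and tray above 1.8 N and angle between tin_1's own z axis and vertical below 0.1 rad and x of tin_1 in the frame of tray between -0.075 and 0.075 m and y of tin_1 in the frame of tray between -0.105 and 0.105 m) or (distance between tin_1 and pocket_1 below 0.012 m and contact force between tin_1 and rack below 2.1 N and angle between tin_1's own z axis and vertical between 0.42 and 0.63 rad)) and linear speed of each of tin_1, tin_2, tin_3 below 0.02 m/s and ((contact force between tin_2 and tray above 1.8 N and angle between tin_2's own z axis and vertical below 0.1 rad and x of tin_2 in the frame of tray between -0.075 and 0.075 m and y of tin_2 in the frame of tray between -0.105 and 0.105 m) or (distance between tin_2 and pocket_2 below 0.012 m and contact force between tin_2 and rack below 2.1 N and angle between tin_2's own z axis and vertical between 0.42 and 0.63 rad)) and ((contact force between tin_3 and tray above 1.8 N and angle between tin_3's own z axis and vertical below 0.1 rad and x of tin_3 in the frame of tray between -0.075 and 0.075 m and y of tin_3 in the frame of tray between -0.105 and 0.105 m) or (distance between tin_3 and pocket_3 below 0.012 m and contact force between tin_3 and rack below 2.1 N and angle between tin_3's own z axis and vertical between 0.42 and 0.63 rad))); the robot touches nothing.
It fails at once if a tin is tipped over (more than 1.1 rad from upright) (angle between any of tin_1, tin_2, tin_3's own z axis and vertical above 1.1 rad).
It fails at once if a tin is dropped or knocked (faster than 0.5 m/s with no finger on it) ((linear speed of tin_1 above 0.5 m/s and contact force between tin_1 and the fingers below 0.05 N) or (linear speed of tin_2 above 0.5 m/s and contact force between tin_2 and the fingers below 0.05 N) or (linear speed of tin_3 above 0.5 m/s and contact force between tin_3 and the fingers below 0.05 N)).
It fails at once if a bystander is moved by more than 30 mm (distance of any of machine_1, machine_2, ink_1, ink_2, tape, marker from where it was at the start of the episode above 0.03 m).
It also fails if it takes over 72 s, if anything falls off the work surface, if the arm or the gripper's body presses on something with over 40 N, if the wrist force passes 120 N, or if a joint passes its speed limit or range.

## Working session

There is one attempt and no reset: what is moved stays moved. The work goes in short steps, Python scripts to look and compute and a tool call to move; the robot and the scene stay as the last step left them, time stands still between calls to the robot, and variables do not carry over. Pictures are saved under pics/ and viewed, about 8 in all and at most 12, crops included, and the job is handed in when it is done.

Besides the shell and the picture viewer there is one more tool, called as a command line: name --argument value ..., lists and objects as JSON in quotes. carry_out: Moves the arm, as the interface text tells. Its arguments: {"type":"object","properties":{"moves":{"type":"array"},"newtons":{"type":"number"}},"required":["moves"]}

```bash
mkdir -p pics
python3 - <<'E'
from station import bot
import cv2,numpy as np
print(bot.get_obs())
for n in ("side","top"):
    im=bot.read_camera(n); cv2.imwrite(f"pics/{n}0.png",im[:,:,::-1]); print(n,bot.camera_info(n))
    for l in ("tin_1","rack","tray","ink_1","machine_1","tape"):
        for d in bot.silhouettes(l,n): print(n,l,round(d["score"],2),np.round(d["location"],1),d["region"].sum())
a=cv2.imread("pics/side0.png");b=cv2.imread("pics/top0.png")
cv2.imwrite("pics/both.png",cv2.resize(np.hstack([a,b]),(800,300)))
E
```

```text
{'t': 0.0, 'q': array([-1.3561399 ,  0.47780685,  0.02232058,  1.55646396, -0.01148398,
        1.10928518, -0.08309807]), 'joint_vel': array([ 0.00148766,  0.00127627, -0.00026805, -0.00133267, -0.00058922,
        0.00062536,  0.00123864]), 'joint_torque': array([-8.56173319e-04, -5.96458268e+01,  1.60718735e+00, -2.81193370e+01,
        1.22806284e-02,  9.19874583e-03, -8.34082414e-06]), 'eef_pos': array([0.21392413, 0.63960928, 0.24731551]), 'tool_rot': array([-7.67328425e-05,  1.60655125e-01,  9.87010177e-01, -9.14445221e-04]), 'contact_force': array([ 0.24083686, -0.26766517,  0.97769013]), 'torque': array([ 0.03206788,  0.0065893 , -0.0020013 ]), 'gripper_width': 0.9987900913462033}
side {'vertical_fov': 56.00620652867844, 'cx': 254.77638867194517, 'cy': 189.26270812320928, 'position': array([ 0.39839745, -0.71125606,  0.93082523]), 'attitude': array([ 0.94027339,  0.33285977, -0.02609118, -0.0664046 ])}
side tin_1 0.86 [206.5 199.7] 740
side tin_1 0.86 [273.7 107.1] 456
side tin_1 0.83 [253.5 134. ] 318
side tin_1 0.8 [259.6 154.8] 383
side tin_1 0.7 [184.3 147.5] 587
side ti
[... 343 characters left out ...]
94
side tape 0.15 [252.6 132.7] 305
top {'vertical_fov': 42.141998660799544, 'cx': 259.88257997208666, 'cy': 189.37279392222035, 'position': array([ 0.40679704, -0.02519797,  1.79705512]), 'attitude': array([-0.69658232, -0.02510753,  0.00880682,  0.71698335])}
top tin_1 0.77 [265.9 229.1] 370
top tin_1 0.77 [146.1 153.8] 430
top tin_1 0.76 [182.9 178.3] 346
top tin_1 0.72 [231.4 177.5] 344
top tin_1 0.71 [199.2 248.5] 446
top tin_1 0.66 [204.1 178.1] 360
top rack 0.62 [209.2 195.8] 3088
top tray 0.96 [321.  190.7] 3195
top ink_1 0.53 [222.4 114.6] 97
top machine_1 0.72 [326.  171.8] 228
top machine_1 0.48 [129.4 199.7] 278
top machine_1 0.17 [205.7 179.3] 346
top tape 0.76 [391.4 167.5] 205
```

```bash
ls .
```

```text
pics
```

View pics/side0.png

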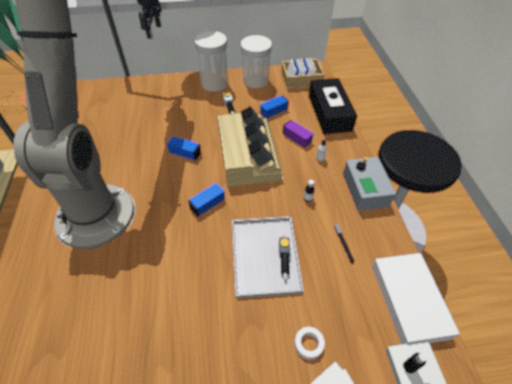

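View pics/top0.png

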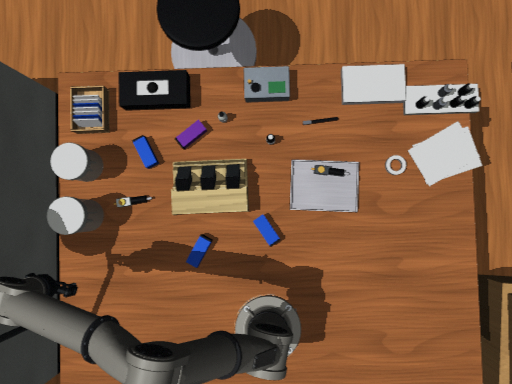

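The side view shows the rack at about (250,150) with three dark tins, and the tray at (265,258). The top view shows the tins at about (183,178), (208,177) and (233,176), and the tray at (324,186). The blue and purple look-alikes lie outside the rack. Next I fit the rack and tray poses.

```bash
cat > h.py <<'E'
from station import bot
import numpy as np, cv2
from scipy.spatial.transform import Rotation as R
def rot(q): return R.from_quat([q[1],q[2],q[3],q[0]])
def proj(P,n):
    c=bot.camera_info(n); f=192/np.tan(np.radians(c["vertical_fov"])/2)
    p=rot(c["attitude"]).inv().apply(np.atleast_2d(P)-c["position"])
    return np.c_[c["cx"]-f*p[:,0]/p[:,2], c["cy"]+f*p[:,1]/p[:,2]]
def pose(v): return lambda P:(R.from_euler("z",v[2]).apply(np.atleast_2d(P)*1.)+[v[0],v[1],0])
def box(x,y,z): return np.array([[a,b,c] for a in x for b in y for c in z])/1000.
TL=R.from_euler("y",-30,degrees=True)
def tin(k,z0=0): return TL.apply(box((-22,22),(-22,22),(z0,110)))+np.array([30,85*(2-k),32])/1000
def soft(hulls,n,up=4):
    m=np.zeros((384*up,512*up),np.uint8)
    for h in hulls:
        p=proj(h,n); cv2.fillConvexPoly(m,cv2.convexHull(np.round((p+.5)*up-.5).astype(np.int32)),255)
    return cv2.resize(m,(512,384),interpolation=cv2.INTER_AREA)/255.
E
cat > fit.py <<'E'
from h import *
from scipy.optimize import minimize
def run(parts,masks,v0):
    def cost(v):
        s=0
        for (n,hf),m in zip(parts,masks):
            a=soft([pose(v)(h) for h in hf],n); s+=1-np.minimum(a,m).sum()/np.maximum(a,m).sum()
        return s
    r=minimize(cost,v0,method="Nelder-Mead",options=dict(initial_simplex=np.array(v0)+np.array([[0,0,0],[.02,0,0],[0,.02,0],[0,0,.1]])))
    return r.x,r.fun/len(parts)
out={}
ims={n:bot.read_camera(n) for n in("top","side")}
rk={n:bot.silhouettes("rack",n)[0]["region"] for n in ims}; ty={n:bot.silhouettes("tray",n)[0]["region"] for n in ims}
dk={}
for n,im in ims.items():
    near=cv2.dilate(rk[n].astype(np.uint8),np.ones((15,15)))>0
    m=(near&(im.max(2)<75)).astype(np.uint8)
    if n=="top": m[:, :172]=0; m[:, 245:]=0
    dk[n]=m.astype(float); print(n,m.sum())
tins=[tin(k) for k in(1,2,3)]; tinsS=[tin(k,40) for k in(1,2,3)]
rack=[box((-121,-37),(-130,130),(0,89)),box((-121,69),(-130,130),(0,30))]
tray=[box((-90,90),(-120,120),(0,18))]
for nm,p,m,v0 in [("tinstop",[("top",tins)],[dk["top"]],[.5,.17,0]),
  ("tinsboth",[("top",tins),("side",tinsS)],[dk["top"],dk["side"]],[.5,.17,0]),
  ("racktop",[("top",rack+tins)],[(rk["top"]|(dk["top"]>0)).astype(float)],[.5,.17,0]),
  ("rackboth",[("top",rack+tins),("side",rack+tins)],[(rk[n]|(dk[n]>0)).astype(float) for n in("top","side")],[.5,.17,0]),
  ("traytop",[("top",tray)],[ty["top"].astype(float)],[.48,-.22,0]),
  ("trayboth",[("top",tray),("side",tray)],[ty["top"].astype(float),ty["side"].astype(float)],[.48,-.22,0])]:
    v,f=run(p,m,v0); print(nm,np.round(v,4),round(f,3)); out[nm]=v
vis=[]
for n,(a,b,c,d) in {"top":(150,130,380,240),"side":(190,90,350,310)}.items():
    im=cv2.resize(ims[n][:,:,::-1],None,fx=4,fy=4,interpolation=cv2.INTER_CUBIC)
    for hs,v,col in [(tins,out["tinsboth"],(0,0,255)),(rack[:1],out["rackboth"],(0,255,0)),(tray,out["trayboth"],(255,0,255))]:
        for h in hs: cv2.polylines(im,[cv2.convexHull(((proj(pose(v)(h),n)+.5)*4).astype(np.int32))],True,col,1)
    im=im[b*4:d*4,a*4:c*4]; cv2.imwrite(f"pics/fit_{n}.png",cv2.resize(im,None,fx=min(800/im.shape[1],600/im.shape[0]),fy=min(800/im.shape[1],600/im.shape[0])))
E
python3 fit.py
```

```text
top 1143
side 830
tinstop [0.5356 0.1911 0.0283] 0.168
tinsboth [0.5378 0.1905 0.04  ] 0.206
racktop [0.5358 0.1934 0.0211] 0.054
rackboth [0.5359 0.1929 0.0181] 0.072
traytop [ 0.5006 -0.2125 -0.063 ] 0.114
trayboth [ 0.5013 -0.2136 -0.0605] 0.12
```

View pics/fit_top.png

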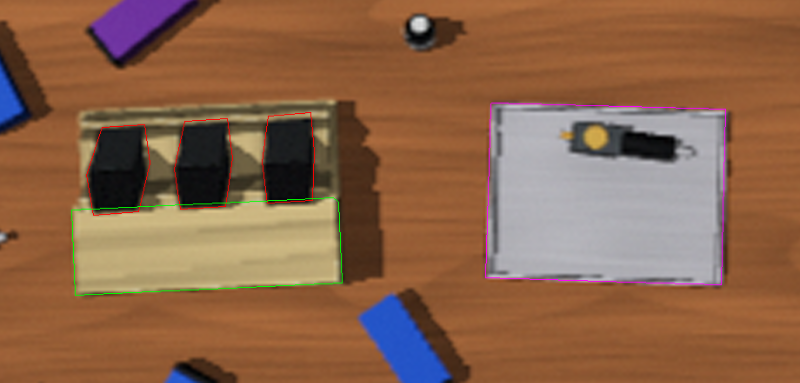

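View pics/fit_side.png

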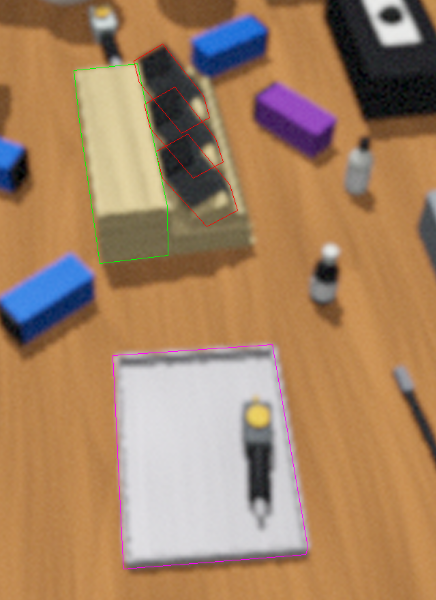

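The fits match the pictures: the rack is at about (0.536, 0.1925, yaw 0.022) and the tray at about (0.501, -0.213, yaw -0.06). Next I write the move planner and go to a pre-grasp above tin_1.

```bash
cat > plan.py <<'E'
from h import *
RK=np.array([.536,.1925,.022]); TR=np.array([.501,-.213,-.0605])
def frame(yaw,tilt):  # tool y along yawed +y, z tilted forward by tilt deg from down
    return R.from_euler("z",yaw)*R.from_euler("y",-tilt,degrees=True)*R.from_matrix(np.array([[-1,0,0],[0,1,0],[0,0,-1.]]).T)
def tin_t(k,a,dx=0,dy=0):   # TCP at distance a along tin k's axis in pocket
    return pose(RK)(TL.apply([[dx,0,a]])+np.array([30,85*(2-k)+dy*1000,32])/1000)[0], frame(RK[2],30)
def tray_t(x,y,z): return pose(TR)([[x,y,z]])[0], frame(TR[2],0)
def plan(p,Rt,step=.055,deg=9.5,cur=None,say=True):
    o=bot.get_obs(); p0,R0=cur or (o["eef_pos"],rot(o["tool_rot"]))
    d=R0.inv().apply(p-p0)*100; w=np.degrees((R0.inv()*Rt).as_rotvec())
    n=int(np.ceil(max(np.linalg.norm(d)/100/step,np.linalg.norm(w)/deg)))
    if say: print("pos",np.round(p0,4),"z",np.round(R0.as_matrix()[:,2],3),"F",np.round(o["contact_force"],2),"w",round(o["gripper_width"],3),"t",o["t"],"q",np.round(o["q"],2))
    print("n",n,"turn",np.round(w,1),"shift",np.round(d,2))
    for i in range(1,n+1): print(np.round(w*i/n,1).tolist(),np.round(d*i/n,2).tolist())
E
python3 -c "
from plan import *
print(frame(0,30).as_matrix())
p,Rt=tin_t(1,.18); print(p); plan(p,Rt)"
```

```text
[[-0.8660254  0.         0.5      ]
 [ 0.         1.         0.       ]
 [-0.5        0.        -0.8660254]]
[0.47414467 0.27615954 0.18788457]
pos [0.2141 0.6402 0.2483] z [-0.  0. -1.] F [-0.99 -0.81  0.11] w 1.0 t 1.0 q [-1.36  0.48  0.02  1.56 -0.01  1.11 -0.08]
n 9 turn [ -5.2 -29.7 -19.3] shift [-36.21 -26.27   6.04]
[-0.6, -3.3, -2.1] [-4.02, -2.92, 0.67]
[-1.1, -6.6, -4.3] [-8.05, -5.84, 1.34]
[-1.7, -9.9, -6.4] [-12.07, -8.76, 2.01]
[-2.3, -13.2, -8.6] [-16.09, -11.68, 2.68]
[-2.9, -16.5, -10.7] [-20.12, -14.6, 3.35]
[-3.4, -19.8, -12.9] [-24.14, -17.52, 4.03]
[-4.0, -23.1, -15.0] [-28.16, -20.44, 4.7]
[-4.6, -26.4, -17.2] [-32.19, -23.35, 5.37]
[-5.2, -29.7, -19.3] [-36.21, -26.27, 6.04]
```

carry_out --moves '[[[-0.6, -3.3, -2.1], [-4, -2.9, 0.5], 6.5], [[-1.1, -6.6, -4.3], [-8, -5.8, 1], 6.5], [[-1.7, -9.9, -6.4], [-12.1, -8.8, 1.5], 6.5], [[-2.3, -13.2, -8.6], [-16.1, -11.7, 2], 6.5], [[-2.9, -16.5, -10.7], [-20.1, -14.6, 2.5], 6.5]]'

```text
t: 1.62
eef_pos: [0.3593, 0.4368, 0.2235]
tool_rot: [0.146, 0.066, 0.987, 0.002]
contact_force: [0.5, 0.7, 0.3]
gripper_width: 0.763
```

```bash
python3 -c "
from plan import *
p,Rt=tin_t(1,.18); plan(p,Rt)"
```

```text
pos [0.3593 0.4368 0.2235] z [ 0.289 -0.015 -0.957] F [0.53 0.7  0.34] w 0.763 t 1.625 q [-1.26  0.26  0.13  1.98  0.33  0.82  0.09]
n 4 turn [ -2.2 -13.1  -8.6] shift [-11.96 -14.51   6.97]
[-0.6, -3.3, -2.1] [-2.99, -3.63, 1.74]
[-1.1, -6.5, -4.3] [-5.98, -7.26, 3.49]
[-1.7, -9.8, -6.4] [-8.97, -10.89, 5.23]
[-2.2, -13.1, -8.6] [-11.96, -14.51, 6.97]
```

carry_out --moves '[[[-0.6, -3.3, -2.1], [-3, -3.6, 1.7], 6.5], [[-1.1, -6.5, -4.3], [-6, -7.3, 3.5], 6.5], [[-1.7, -9.8, -6.4], [-9, -10.9, 5.2], 6.5], [[-2.2, -13.1, -8.6], [-12, -14.5, 7], 6.5], [[-2.2, -13.1, -8.6], [-12, -14.5, 7], 6.5]]'

```text
t: 2.25
eef_pos: [0.4738, 0.2724, 0.1863]
tool_rot: [0.257, -0.008, 0.966, -0.0]
contact_force: [-1.1, 0.2, -0.1]
gripper_width: 0.762
```

```bash
python3 -c "
from plan import *
p,Rt=tin_t(1,.082); plan(p,Rt)
t=bot.read_camera('top')[:,:,::-1]; s=bot.read_camera('side')[:,:,::-1]
a=cv2.resize(t[130:230,150:270],(400,333),interpolation=cv2.INTER_CUBIC); b=cv2.resize(s[80:200,180:300],(333,333),interpolation=cv2.INTER_CUBIC)
cv2.imwrite('pics/pre1.png',np.hstack([a,b]))"
```

```text
pos [0.4738 0.2724 0.1863] z [ 0.497  0.004 -0.867] F [-1.1   0.19 -0.06] w 0.762 t 2.25 q [-1.14  0.21  0.33  2.26  0.79  0.44  0.07]
n 2 turn [-0.4 -0.2 -0.2] shift [-0.14  0.44  9.68]
[-0.2, -0.1, -0.1] [-0.07, 0.22, 4.84]
[-0.4, -0.2, -0.2] [-0.14, 0.44, 9.68]
```

View pics/pre1.png

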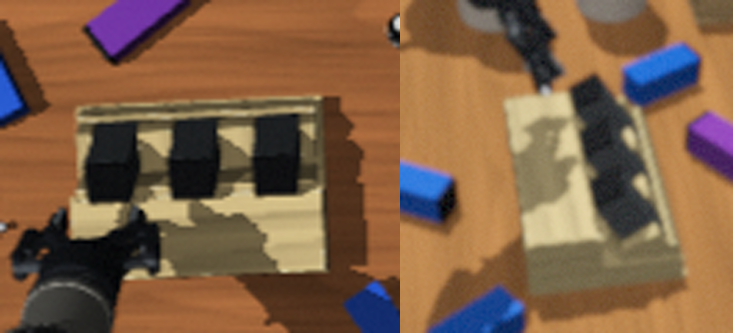

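The gripper sits up-axis of tin_1: the tips are at crop (62–140, 215), and the lid at (112, 190) agrees once parallax is allowed for. Now I descend along the axis, watching the force.

carry_out --moves '[[[-0.2, -0.1, -0.1], [0, 0.3, 3.2], 6.5], [[-0.4, -0.2, -0.2], [-0.1, 0.4, 6.4], 6.5], [[-0.4, -0.2, -0.2], [-0.1, 0.4, 9], 6.5], [[-0.4, -0.2, -0.2], [-0.1, 0.4, 9.7], 6.5], [[-0.4, -0.2, -0.2], [-0.1, 0.4, 9.7], 6.5]]'

```text
t: 2.98
eef_pos: [0.5224, 0.2833, 0.1039]
tool_rot: [0.26, -0.014, 0.966, 0.005]
contact_force: [-0.6, 0.3, 0.8]
gripper_width: 0.76
```

```bash
python3 -c "
from plan import *
p,Rt=tin_t(1,.082); plan(p,Rt)
t=bot.read_camera('top')[:,:,::-1]; s=bot.read_camera('side')[:,:,::-1]
a=cv2.resize(t[130:230,150:270],(480,400),interpolation=cv2.INTER_CUBIC); b=cv2.resize(s[90:170,210:290],(400,400),interpolation=cv2.INTER_CUBIC)
cv2.imwrite('pics/pre2.png',cv2.resize(np.hstack([a,b]),(792,360)))"
```

```text
pos [0.5224 0.2833 0.1039] z [ 0.501  0.017 -0.865] F [-0.62  0.35  0.77] w 0.76 t 2.975 q [-1.13  0.45  0.43  2.22  1.01  0.19 -0.15]
n 1 turn [0.4 0.1 0.2] shift [-0.   -0.61  0.1 ]
[0.4, 0.1, 0.2] [-0.0, -0.61, 0.1]
```

View pics/pre2.png

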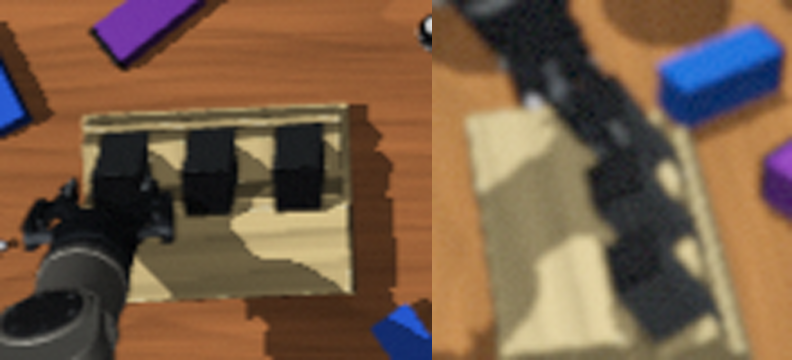

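The fingers straddle tin_1: they are at crop (70,195) and (155,200), with the tin at 98–148. They sit about 5 mm too far to +y, so I correct, settle and close.

carry_out --moves '[[[0.2, 0, 0.2], [0, -0.5, 0.1], 6.5], [[0.2, 0, 0.2], [0, -0.5, 0.1], 6.5], [[0.2, 0, 0.2], [0, -0.5, 0.1], 6.5]]' --newtons 50

```text
t: 3.45
eef_pos: [0.5232, 0.2773, 0.1032]
tool_rot: [0.26, -0.011, 0.966, 0.004]
contact_force: [0.2, -0.0, -0.9]
gripper_width: 0.76
```

```bash
python3 -c "
from plan import *
p,Rt=tin_t(1,.082); plan(p,Rt)"
```

```text
pos [0.5232 0.2773 0.1032] z [ 0.502  0.014 -0.865] F [ 0.24 -0.   -0.86] w 0.76 t 3.45 q [-1.13  0.45  0.43  2.23  1.03  0.19 -0.17]
n 1 turn [ 0.2  0.1 -0. ] shift [ 0.02 -0.    0.01]
[0.2, 0.1, -0.0] [0.02, -0.0, 0.01]
```

carry_out --moves '[[[0, 0, 0], [0, 0, 0], 3.5], [[0, 0, 0], [0, 0, 0], 3.5], [[0, 0, 0], [0, 0, 0], 3.5], [[0, 0, 0], [0, 0, 0], 3.5]]' --newtons 50

```text
t: 3.95
eef_pos: [0.5232, 0.2772, 0.103]
tool_rot: [0.26, -0.011, 0.966, 0.004]
contact_force: [-2.4, -1.6, 4.8]
gripper_width: 0.508
```

carry_out --moves '[[[0, 0, 0], [0, 0, -0.8], 3.5], [[0, 0, 0], [0, 0, -2], 3.5], [[0, 0, 0], [0, 0, -3], 3.5], [[0, 0, 0], [0, 0, -3], 3.5], [[0, 0, 0], [0, 0, -3], 3.5]]'

```text
t: 4.58
eef_pos: [0.5081, 0.2771, 0.129]
tool_rot: [0.26, -0.011, 0.966, 0.004]
contact_force: [0.6, 0.6, -0.1]
gripper_width: 0.511
```

```bash
cat > heft.py <<'E'
from plan import *
F=[]
for i in range(5):
    o=bot.get_obs(); F.append(np.r_[o["contact_force"],o["torque"],o["gripper_width"]]); bot.read_camera("top")
F=np.array(F); print(np.round(F,2)); print("mean",np.round(F.mean(0),2), np.round(o["joint_torque"],2))
E
python3 heft.py; python3 -c "
from plan import *
plan(*tin_t(1,.112))"
```

```text
[[ 0.6   0.65 -0.11 -0.02  0.39  0.01  0.51]
 [ 0.8   0.6  -0.06  0.05  0.29  0.04  0.51]
 [ 0.39  0.25 -0.02  0.05  0.26  0.    0.51]
 [ 0.73  0.57 -0.18  0.02  0.36  0.01  0.51]
 [ 1.2  -0.24  0.54  0.04  0.28  0.06  0.51]]
mean [0.74 0.36 0.03 0.03 0.32 0.02 0.51] [-6.000e-02 -3.918e+01  4.610e+00 -1.705e+01  5.000e-01  2.900e-01
  3.000e-02]
pos [0.5083 0.2769 0.1287] z [ 0.501  0.013 -0.865] F [0.85 0.85 1.49] w 0.51 t 4.825 q [-1.1   0.37  0.36  2.24  0.96  0.27 -0.09]
n 1 turn [0.1 0.1 0. ] shift [-0.   -0.   -0.03]
[0.1, 0.1, 0.0] [-0.0, -0.0, -0.03]
```

Fz is around 0 while held, but the tin may still rest on the sloping back. I lift it a little more, away from the back, and weigh again.

carry_out --moves '[[[0, 0, 0], [-0.3, 0, -1.2], 3.5], [[0, 0, 0], [-0.6, 0, -2], 3.5], [[0, 0, 0], [-0.6, 0, -2], 3.5], [[0, 0, 0], [-0.6, 0, -2], 3.5]]'

```text
t: 5.32
eef_pos: [0.5032, 0.2765, 0.1489]
tool_rot: [0.26, -0.011, 0.966, 0.004]
contact_force: [0.3, -0.5, -1.1]
gripper_width: 0.511
```

```bash
cat >> heft.py <<'E'
t=bot.read_camera('top')[:,:,::-1]; s=bot.read_camera('side')[:,:,::-1]
a=cv2.resize(t[130:230,150:270],(480,400),interpolation=cv2.INTER_CUBIC); b=cv2.resize(s[80:180,200:300],(400,400),interpolation=cv2.INTER_CUBIC)
cv2.imwrite('pics/heft.png',cv2.resize(np.hstack([a,b]),(792,360)))
E
python3 heft.py; cp pics/heft.png pics/heft1.png
```

```text
[[ 0.34 -0.47 -1.06 -0.03  0.69 -0.02  0.51]
 [-0.02 -0.32 -0.88 -0.05  0.63  0.01  0.51]
 [ 0.38 -0.04  0.61 -0.02  0.66  0.01  0.51]
 [-0.9  -0.03 -1.8  -0.04  0.65  0.03  0.51]
 [ 0.37  1.26 -0.67 -0.07  0.66  0.02  0.51]]
mean [ 0.04  0.08 -0.76 -0.04  0.66  0.01  0.51] [ 2.000e-02 -3.859e+01  3.930e+00 -1.964e+01  7.500e-01  3.000e-02
 -0.000e+00]
```

View pics/heft1.png

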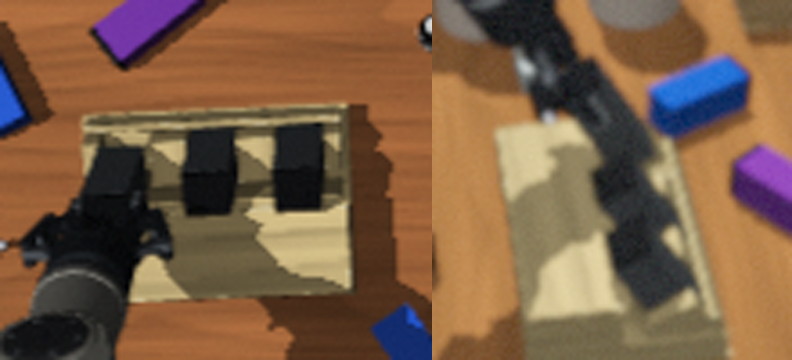

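Mean Fz is about -0.8 N, which looks empty, and the picture shows tin_1 raised about 50 mm. I lift it further so it is certainly free, and weigh again.

carry_out --moves '[[[0, 0, 0], [-0.5, 0, -1.5], 3.5], [[0, 0, 0], [-1, 0, -3], 3.5], [[0, 0, 0], [-1, 0, -3], 3.5], [[0, 0, 0], [-1, 0, -3], 3.5]]'

```text
t: 6.18
eef_pos: [0.4968, 0.2763, 0.1796]
tool_rot: [0.259, -0.011, 0.966, 0.004]
contact_force: [-0.3, 0.0, -0.5]
gripper_width: 0.507
```

```bash
sed -i 's/range(5)/range(8)/; s/^print.*F=np.*//; s/print(np.round(F,2));//' heft.py
python3 heft.py; python3 -c "
from plan import *
plan(*tin_t(1,.112))"
```

```text
mean [-0.22  0.13 -1.19 -0.01  0.66 -0.01  0.51] [ -0.   -36.4    2.8  -21.65   0.91  -0.2   -0.  ]
pos [0.4969 0.2765 0.18  ] z [ 0.501  0.013 -0.865] F [ 0.19  0.3  -1.56] w 0.508 t 6.675 q [-1.05  0.25  0.27  2.22  0.81  0.41  0.08]
n 1 turn [0.1 0.1 0. ] shift [1.58 0.01 4.98]
[0.1, 0.1, 0.0] [1.58, 0.01, 4.98]
```

Mean Fz is -1.2 N, so tin_1 is empty. I put it back by the same path.

carry_out --moves '[[[0, 0, 0], [0.6, 0, 2], 3.5], [[0, 0, 0], [1.2, 0, 4], 3.5], [[0, 0, 0], [1.5, 0, 5.5], 3.5], [[0, 0, 0], [1.6, 0, 6.7], 3.5], [[0, 0, 0], [1.6, 0, 7.5], 3.5]]'

```text
t: 7.3
eef_pos: [0.521, 0.2773, 0.1068]
tool_rot: [0.26, -0.011, 0.966, 0.004]
contact_force: [0.5, 0.3, -0.3]
gripper_width: 0.511
```

carry_out --moves '[[[0, 0, 0], [0, 0, 0.3], 3.5], [[0, 0, 0], [0, 0, 0.5], 3.5], [[0, 0, 0], [0, 0, 0.5], 3.5], [[0, 0, 0], [0, 0, 0.5], 3.5]]'

```text
t: 7.8
eef_pos: [0.5232, 0.2773, 0.1031]
tool_rot: [0.26, -0.011, 0.966, 0.004]
contact_force: [0.9, -0.3, -0.5]
gripper_width: 0.509
```

```bash
python3 -c "
from plan import *
plan(*tin_t(1,.082))"
```

```text
pos [0.5232 0.2773 0.1031] z [ 0.501  0.014 -0.865] F [ 0.85 -0.26 -0.51] w 0.509 t 7.8 q [-1.1   0.45  0.39  2.23  1.07  0.21 -0.2 ]
n 1 turn [ 0.1  0.1 -0. ] shift [ 0.01 -0.    0.  ]
[0.1, 0.1, -0.0] [0.01, -0.0, 0.0]
```

carry_out --moves '[[[0, 0, 0], [0, 0, 0], 6.5], [[0, 0, 0], [0, 0, 0], 6.5], [[0, 0, 0], [0, 0, 0], 6.5], [[0, 0, 0], [0, 0, -3], 6.5], [[0, 0, 0], [0, 0, -7], 6.5]]'

```text
t: 8.43
eef_pos: [0.4875, 0.2758, 0.1634]
tool_rot: [0.259, -0.011, 0.966, 0.003]
contact_force: [0.2, 0.5, -0.1]
gripper_width: 0.76
```

```bash
python3 -c "
from plan import *
plan(*tin_t(2,.18))"
```

```text
pos [0.4875 0.2758 0.1634] z [ 0.5    0.011 -0.866] F [ 0.21  0.5  -0.09] w 0.76 t 8.425 q [-1.05  0.27  0.25  2.25  0.89  0.39 -0.02]
n 2 turn [0. 0. 0.] shift [-0.07 -8.44 -2.79]
[0.0, 0.0, 0.0] [-0.03, -4.22, -1.39]
[0.0, 0.0, 0.0] [-0.07, -8.44, -2.79]
```

carry_out --moves '[[[0, 0, 0], [0, 0, -1.5], 6.5], [[0, 0, 0], [0, -4, -2.7], 6.5], [[0, 0, 0], [0, -7.5, -2.7], 6.5], [[0, 0, 0], [0, -8.5, -2.7], 6.5], [[0, 0, 0], [0, -8.5, -2.7], 6.5]]'

```text
t: 9.05
eef_pos: [0.4767, 0.1909, 0.1865]
tool_rot: [0.26, -0.01, 0.966, 0.004]
contact_force: [0.9, -0.6, 1.2]
gripper_width: 0.762
```

```bash
python3 heft.py; python3 -c "
from plan import *
plan(*tin_t(2,.082))"
```

```text
mean [ 0.15  0.28  0.4  -0.    0.53  0.01  0.76] [-2.000e-02 -2.776e+01  1.330e+00 -2.117e+01  7.400e-01 -2.800e-01
 -0.000e+00]
pos [0.4765 0.1913 0.1866] z [ 0.501  0.013 -0.865] F [-0.19  0.36 -0.29] w 0.758 t 9.55 q [-0.95  0.13  0.28  2.35  0.87  0.36  0.13]
n 2 turn [0.1 0.1 0. ] shift [-0.01 -0.04  9.66]
[0.1, 0.0, 0.0] [-0.0, -0.02, 4.83]
[0.1, 0.1, 0.0] [-0.01, -0.04, 9.66]
```

View pics/heft.png

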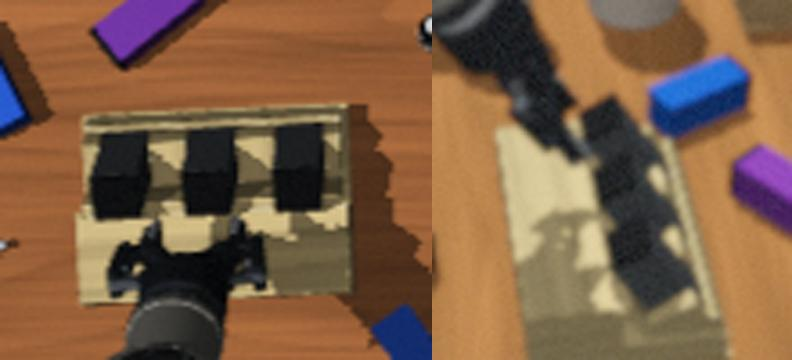

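tin_1 is back as before, at crop (120,170). The unloaded torque baseline is 0.53, against 0.66 with tin_1, which confirms it is empty. Next I grasp tin_2.

carry_out --moves '[[[0, 0, 0], [0, 0, 4], 6.5], [[0, 0, 0], [0, 0, 8], 6.5], [[0, 0, 0], [0, 0, 9.7], 6.5], [[0, 0, 0], [0, 0, 9.7], 6.5], [[0, 0, 0], [0, 0, 9.7], 6.5]]'

```text
t: 10.18
eef_pos: [0.5251, 0.1922, 0.1032]
tool_rot: [0.26, -0.011, 0.966, 0.004]
contact_force: [-0.4, -0.4, 0.0]
gripper_width: 0.762
```

```bash
python3 -c "
from plan import *
plan(*tin_t(2,.082))"
```

```text
pos [0.5251 0.1922 0.1032] z [ 0.501  0.013 -0.865] F [-0.43 -0.36  0.03] w 0.762 t 10.175 q [-0.86  0.38  0.29  2.32  1.5   0.18 -0.49]
n 1 turn [ 0.1  0.1 -0. ] shift [0.02 0.   0.01]
[0.1, 0.1, -0.0] [0.02, 0.0, 0.01]
```

carry_out --moves '[[[0, 0, 0], [0, 0, 0], 3.5], [[0, 0, 0], [0, 0, 0], 3.5], [[0, 0, 0], [0, 0, 0], 3.5], [[0, 0, 0], [0, 0, 0], 3.5]]' --newtons 60

```text
t: 10.68
eef_pos: [0.5251, 0.1921, 0.1037]
tool_rot: [0.26, -0.01, 0.965, 0.004]
contact_force: [-2.7, -1.6, 6.1]
gripper_width: 0.508
```

carry_out --moves '[[[0, 0, 0], [0, 0, -1], 3.5], [[0, 0, 0], [-0.1, 0, -2.5], 3.5], [[0, 0, 0], [-0.3, 0, -4.5], 3.5], [[0, 0, 0], [-0.9, 0, -6.2], 3.5], [[0, 0, 0], [-1.5, 0, -8], 3.5]]'

```text
t: 11.3
eef_pos: [0.4967, 0.1912, 0.1798]
tool_rot: [0.259, -0.011, 0.966, 0.004]
contact_force: [-0.7, -0.2, -4.1]
gripper_width: 0.509
```

carry_out --moves '[[[0, 0, 0], [0, 0, 0], 3.5], [[0, 0, 0], [0, 0, 0], 3.5]]'

```text
t: 11.55
eef_pos: [0.4974, 0.1911, 0.1788]
tool_rot: [0.259, -0.011, 0.966, 0.004]
contact_force: [0.1, 0.1, -4.0]
gripper_width: 0.509
```

```bash
python3 heft.py; python3 -c "
from plan import *
plan(*tin_t(2,.082))"
```

```text
mean [ 0.07  0.21 -3.73 -0.02  1.01 -0.    0.51] [-2.000e-02 -3.370e+01  1.550e+00 -2.249e+01  9.500e-01 -3.500e-01
 -0.000e+00]
pos [0.498  0.1915 0.1793] z [ 0.501  0.013 -0.865] F [-0.31  0.77 -3.66] w 0.509 t 12.05 q [-0.81  0.17  0.16  2.31  0.9   0.35  0.13]
n 2 turn [0.1 0.1 0. ] shift [1.48 0.   7.95]
[0.1, 0.0, 0.0] [0.74, 0.0, 3.98]
[0.1, 0.1, 0.0] [1.48, 0.0, 7.95]
```

tin_2 is loaded: Fz is about -3.7 N and the torque 1.01. I raise it, then carry it to the tray while turning it upright.

```bash
python3 -c "
from plan import *
o=bot.get_obs()
w=np.array([.49,.165,.275]); Rw=frame(RK[2],28)
plan(w,Rw,step=.035,deg=5)
plan(*tray_t(-.04,-.05,.2),step=.05,deg=5,cur=(w,Rw),say=False)"
```

```text
pos [0.498  0.1915 0.1793] z [ 0.501  0.013 -0.865] F [-0.31  0.77 -3.66] w 0.509 t 12.05 q [-0.81  0.17  0.16  2.31  0.9   0.35  0.13]
n 3 turn [0.1 2.1 0. ] shift [-4.06 -2.61 -8.72]
[0.0, 0.7, 0.0] [-1.35, -0.87, -2.91]
[0.1, 1.4, 0.0] [-2.71, -1.74, -5.81]
[0.1, 2.1, 0.0] [-4.06, -2.61, -8.72]
n 9 turn [ 1.2 28.   4.6] shift [  7.17 -42.47   4.68]
[0.1, 3.1, 0.5] [0.8, -4.72, 0.52]
[0.3, 6.2, 1.0] [1.59, -9.44, 1.04]
[0.4, 9.3, 1.5] [2.39, -14.16, 1.56]
[0.5, 12.4, 2.1] [3.19, -18.87, 2.08]
[0.6, 15.5, 2.6] [3.98, -23.59, 2.6]
[0.8, 18.7, 3.1] [4.78, -28.31, 3.12]
[0.9, 21.8, 3.6] [5.57, -33.03, 3.64]
[1.0, 24.9, 4.1] [6.37, -37.75, 4.16]
[1.2, 28.0, 4.6] [7.17, -42.47, 4.68]
```

carry_out --moves '[[[0, 0.7, 0], [-1.2, -0.5, -2.5], 3.5], [[0.1, 1.4, 0], [-2.7, -1.5, -5.6], 3.5], [[0.1, 2.1, 0], [-4.1, -2.6, -8.7], 3.5]]'

```text
t: 12.42
eef_pos: [0.4901, 0.1647, 0.2761]
tool_rot: [0.241, -0.011, 0.97, 0.003]
contact_force: [-0.1, -0.1, -4.6]
gripper_width: 0.504
```

carry_out --moves '[[[0.1, 3.1, 0.5], [0.6, -3.5, 0.2], 3.5], [[0.3, 6.2, 1], [1.4, -8, 0.6], 3.5], [[0.4, 9.3, 1.5], [2.2, -12.7, 1.2], 3.5], [[0.5, 12.4, 2.1], [3, -17.4, 1.7], 3.5], [[0.6, 15.5, 2.6], [3.8, -21.5, 2.2], 3.5]]'

```text
t: 13.05
eef_pos: [0.4715, -0.0522, 0.2378]
tool_rot: [0.108, 0.013, 0.994, 0.002]
contact_force: [-0.4, 0.3, -4.4]
gripper_width: 0.511
```

```bash
python3 -c "
from plan import *
plan(*tray_t(-.04,-.05,.2),step=.05,deg=4)"
```

```text
pos [ 0.4715 -0.0522  0.2378] z [ 0.215  0.001 -0.977] F [-0.36  0.3  -4.37] w 0.511 t 13.05 q [-0.43  0.04  0.43  2.19 -0.02  0.7   1.55]
n 5 turn [ 0.6 12.4  2. ] shift [  1.59 -20.88   3.38]
[0.1, 2.5, 0.4] [0.32, -4.18, 0.68]
[0.2, 5.0, 0.8] [0.64, -8.35, 1.35]
[0.4, 7.4, 1.2] [0.96, -12.53, 2.03]
[0.5, 9.9, 1.6] [1.27, -16.7, 2.71]
[0.6, 12.4, 2.0] [1.59, -20.88, 3.38]
```

carry_out --moves '[[[0.1, 3, 0.4], [0.3, -4.5, 0.7], 3.5], [[0.2, 6, 0.8], [0.7, -9.2, 1.4], 3.5], [[0.4, 8.5, 1.2], [1, -13.5, 2], 3.5], [[0.5, 11, 1.6], [1.3, -17.7, 2.7], 3.5], [[0.6, 12.4, 2], [1.6, -20.9, 3.4], 3.5]]'

```text
t: 13.68
eef_pos: [0.4589, -0.2609, 0.1998]
tool_rot: [0.0, 0.03, 1.0, -0.001]
contact_force: [0.7, 0.4, -4.5]
gripper_width: 0.507
```

carry_out --moves '[[[0, 0, 0], [0, 0, 0], 3.5], [[0, 0, 0], [0, 0, 0], 3.5]]'

```text
t: 13.92
eef_pos: [0.4588, -0.2583, 0.1997]
tool_rot: [0.001, 0.03, 1.0, 0.0]
contact_force: [-0.5, 0.4, -3.8]
gripper_width: 0.509
```

```bash
python3 -c "
from plan import *
plan(*tray_t(-.04,-.05,.092),step=.04,deg=4)
t=bot.read_camera('top')[:,:,::-1]; s=bot.read_camera('side')[:,:,::-1]
a=cv2.resize(t[140:230,270:378],(480,400),interpolation=cv2.INTER_CUBIC); b=cv2.resize(s[180:310,200:330],(400,400),interpolation=cv2.INTER_CUBIC)
cv2.imwrite('pics/tray1.png',cv2.resize(np.hstack([a,b]),(792,360)))"
```

```text
pos [ 0.4588 -0.2583  0.1997] z [ 0.001  0.    -1.   ] F [-0.49  0.41 -3.84] w 0.509 t 13.925 q [-0.08  0.32  0.58  1.99 -0.22  0.89  2.13]
n 3 turn [0.  0.1 0.1] shift [ 0.07 -0.22 10.77]
[0.0, 0.0, 0.0] [0.02, -0.07, 3.59]
[0.0, 0.0, 0.0] [0.05, -0.15, 7.18]
[0.0, 0.1, 0.1] [0.07, -0.22, 10.77]
```

View pics/tray1.png

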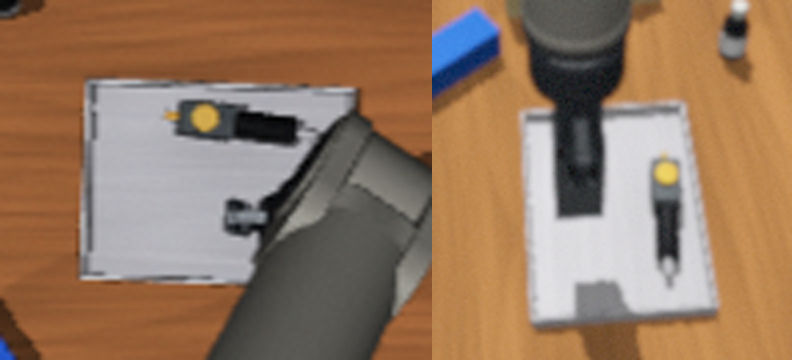

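tin_2 hangs upright over the tray, at side crop (580,160), clear of the machine. I lower it in steps.

carry_out --moves '[[[0, 0, 0], [0.1, 0, 3], 3.5], [[0, 0, 0], [0.1, 0, 6.5], 3.5], [[0, 0, 0], [0.1, 0, 9.3], 3.5], [[0, 0, 0], [0.1, 0, 10.5], 3.5], [[0, 0, 0], [0.1, 0, 10.8], 3.5]]'

```text
t: 14.65
eef_pos: [0.4582, -0.2584, 0.0919]
tool_rot: [0.001, 0.029, 1.0, -0.0]
contact_force: [0.2, 0.4, -4.0]
gripper_width: 0.508
```

carry_out --moves '[[[0, 0, 0], [0, 0, 0.2], 3.5], [[0, 0, 0], [0, 0, 0.4], 3.5], [[0, 0, 0], [0, 0, 0.5], 3.5], [[0, 0, 0], [0, 0, 0.5], 3.5]]'

```text
t: 15.15
eef_pos: [0.4584, -0.2591, 0.0877]
tool_rot: [0.001, 0.03, 1.0, -0.0]
contact_force: [-2.0, 0.8, 5.9]
gripper_width: 0.511
```

Contact with the tray (Fz +6 N). Release and retract.

carry_out --moves '[[[0, 0, 0], [0, 0, -0.1], 3.5], [[0, 0, 0], [0, 0, -0.1], 6.5], [[0, 0, 0], [0, 0, -0.1], 6.5], [[0, 0, 0], [0, 0, -0.1], 6.5], [[0, 0, 0], [0, 0, -1.5], 6.5]]'

```text
t: 15.78
eef_pos: [0.4573, -0.2585, 0.1017]
tool_rot: [-0.0, 0.03, 1.0, 0.0]
contact_force: [-0.1, 0.4, -0.3]
gripper_width: 0.763
```

carry_out --moves '[[[0, 0, 0], [0, 0, -3], 6.5], [[0, 0, 0], [0, 0, -8], 6.5], [[0, 0, 0], [0, 0, -13], 6.5]]'

```text
t: 16.15
eef_pos: [0.4574, -0.2589, 0.2341]
tool_rot: [0.001, 0.03, 1.0, -0.0]
contact_force: [-0.1, -0.3, -0.4]
gripper_width: 0.759
```

```bash
python3 -c "
from plan import *
plan(*tin_t(3,.22),step=.06,deg=6)"
```

```text
pos [ 0.4574 -0.2589  0.2341] z [ 0.001 -0.001 -1.   ] F [-0.11 -0.29 -0.35] w 0.759 t 16.15 q [-0.11  0.27  0.61  1.96 -0.19  0.96  2.1 ]
n 7 turn [ -1.3 -29.9  -4.6] shift [ 2.15 36.41  1.14]
[-0.2, -4.3, -0.7] [0.31, 5.2, 0.16]
[-0.4, -8.5, -1.3] [0.61, 10.4, 0.32]
[-0.5, -12.8, -2.0] [0.92, 15.6, 0.49]
[-0.7, -17.1, -2.6] [1.23, 20.8, 0.65]
[-0.9, -21.4, -3.3] [1.53, 26.0, 0.81]
[-1.1, -25.6, -3.9] [1.84, 31.2, 0.97]
[-1.3, -29.9, -4.6] [2.15, 36.41, 1.14]
```

carry_out --moves '[[[-0.2, -4.3, -0.7], [0.3, 4.5, 0], [6.5]], [[-0.4, -8.5, -1.3], [0.6, 9.8, 0.2], 6.5], [[-0.5, -12.8, -2], [0.9, 15, 0.4], 6.5], [[-0.7, -17.1, -2.6], [1.2, 20.5, 0.6], 6.5], [[-0.9, -21.4, -3.3], [1.5, 25.5, 0.8], 6.5]]'

```text
schema error: expected a number
```

```bash
python3 -c "
from plan import *
plan(*tin_t(3,.18),step=.06,deg=6)"
```

```text
pos [ 0.4574 -0.2589  0.2341] z [ 0.001 -0.001 -1.   ] F [-0.11 -0.29 -0.35] w 0.759 t 16.15 q [-0.11  0.27  0.61  1.96 -0.19  0.96  2.1 ]
n 7 turn [ -1.3 -29.9  -4.6] shift [ 0.16 36.57  4.6 ]
[-0.2, -4.3, -0.7] [0.02, 5.22, 0.66]
[-0.4, -8.5, -1.3] [0.04, 10.45, 1.32]
[-0.5, -12.8, -2.0] [0.07, 15.67, 1.97]
[-0.7, -17.1, -2.6] [0.09, 20.9, 2.63]
[-0.9, -21.4, -3.3] [0.11, 26.12, 3.29]
[-1.1, -25.6, -3.9] [0.13, 31.35, 3.95]
[-1.3, -29.9, -4.6] [0.16, 36.57, 4.6]
```

carry_out --moves '[[[-0.2, -4.3, -0.7], [0.3, 4.5, 0], 6.5], [[-0.4, -8.5, -1.3], [0.6, 9.8, 0.2], 6.5], [[-0.5, -12.8, -2], [0.9, 15, 0.4], 6.5], [[-0.7, -17.1, -2.6], [1.2, 20.5, 0.6], 6.5], [[-0.9, -21.4, -3.3], [1.5, 25.5, 0.8], 6.5]]'

```text
t: 16.77
eef_pos: [0.458, -0.0015, 0.2251]
tool_rot: [0.189, 0.001, 0.982, 0.003]
contact_force: [0.9, -0.6, -0.3]
gripper_width: 0.761
```

```bash
python3 -c "
from plan import *
plan(*tin_t(3,.18),step=.06,deg=6)"
```

```text
pos [ 0.458  -0.0015  0.2251] z [ 0.371  0.006 -0.929] F [ 0.93 -0.6  -0.31] w 0.761 t 16.775 q [-0.53 -0.05  0.35  2.35  0.17  0.47  1.26]
n 2 turn [-0.2 -8.2 -1.3] shift [-0.45 10.74  4.25]
[-0.1, -4.1, -0.6] [-0.22, 5.37, 2.13]
[-0.2, -8.2, -1.3] [-0.45, 10.74, 4.25]
```

carry_out --moves '[[[-0.1, -4.1, -0.6], [-0.3, 4, 1], 6.5], [[-0.2, -8.2, -1.3], [-0.5, 8.5, 2.5], 6.5], [[-0.2, -8.2, -1.3], [-0.5, 10.7, 4.2], 6.5], [[-0.2, -8.2, -1.3], [-0.5, 10.7, 4.2], 6.5], [[-0.2, -8.2, -1.3], [-0.5, 10.7, 4.2], 6.5]]'

```text
t: 17.4
eef_pos: [0.4782, 0.1043, 0.1873]
tool_rot: [0.256, -0.011, 0.966, 0.001]
contact_force: [-0.3, -0.1, 0.2]
gripper_width: 0.76
```

```bash
python3 heft.py; python3 -c "
from plan import *
plan(*tin_t(3,.082))"
```

```text
mean [ 0.04 -0.13  0.36 -0.02  0.5  -0.    0.76] [-3.000e-02 -2.522e+01  5.200e-01 -2.130e+01  5.500e-01 -6.800e-01
  1.000e-02]
pos [0.4781 0.1035 0.1872] z [ 0.496  0.008 -0.869] F [ 0.53 -0.47 -0.67] w 0.763 t 17.9 q [-0.64  0.07  0.16  2.41  0.84  0.29  0.34]
n 2 turn [-0.1 -0.3  0. ] shift [-0.07  0.29  9.73]
[-0.1, -0.1, 0.0] [-0.04, 0.14, 4.86]
[-0.1, -0.3, 0.0] [-0.07, 0.29, 9.73]
```

carry_out --moves '[[[-0.1, -0.3, 0], [0, 0.3, 3], 6.5], [[-0.1, -0.3, 0], [0, 0.3, 6.5], 6.5], [[-0.1, -0.3, 0], [-0.1, 0.3, 9], 6.5], [[-0.1, -0.3, 0], [-0.1, 0.3, 9.7], 6.5], [[-0.1, -0.3, 0], [-0.1, 0.3, 9.7], 6.5]]'

```text
t: 18.52
eef_pos: [0.5268, 0.1071, 0.1022]
tool_rot: [0.258, -0.011, 0.966, 0.002]
contact_force: [-0.6, 0.1, -0.2]
gripper_width: 0.765
```

```bash
python3 -c "
from plan import *
plan(*tin_t(3,.082))"
```

```text
pos [0.5268 0.1071 0.1022] z [ 0.498  0.009 -0.867] F [-0.61  0.12 -0.18] w 0.765 t 18.525 q [-0.46  0.34  0.03  2.36  1.79  0.2  -0.59]
n 1 turn [-0.1 -0.1  0. ] shift [-0.05  0.02 -0.07]
[-0.1, -0.1, 0.0] [-0.05, 0.02, -0.07]
```

carry_out --moves '[[[0, 0, 0], [0, 0, 0], 3.5], [[0, 0, 0], [0, 0, 0], 3.5], [[0, 0, 0], [0, 0, 0], 3.5], [[0, 0, 0], [0, 0, 0], 3.5]]' --newtons 60

```text
t: 19.02
eef_pos: [0.5268, 0.1072, 0.1039]
tool_rot: [0.259, -0.011, 0.966, 0.002]
contact_force: [-5.4, -2.9, 6.6]
gripper_width: 0.509
```

carry_out --moves '[[[0, 0, 0], [0, 0, -1], 3.5], [[0, 0, 0], [-0.1, 0, -2.5], 3.5], [[0, 0, 0], [-0.3, 0, -4.5], 3.5], [[0, 0, 0], [-0.9, 0, -6.2], 3.5], [[0, 0, 0], [-1.5, 0, -8], 3.5]]'

```text
t: 19.65
eef_pos: [0.4989, 0.1077, 0.1802]
tool_rot: [0.258, -0.012, 0.966, 0.003]
contact_force: [1.0, 0.1, -2.4]
gripper_width: 0.506
```

carry_out --moves '[[[0, 0, 0], [0, 0, 0], 3.5], [[0, 0, 0], [0, 0, 0], 3.5]]'

```text
t: 19.9
eef_pos: [0.4995, 0.107, 0.1794]
tool_rot: [0.258, -0.011, 0.966, 0.002]
contact_force: [0.3, 0.0, -3.3]
gripper_width: 0.509
```

```bash
python3 heft.py; python3 -c "
from plan import *
plan(*tin_t(3,.082))
w=np.array([.49,.07,.26]); Rw=frame(RK[2],28)
plan(w,Rw,step=.035,deg=5)
plan(*tray_t(-.04,.05,.2),step=.05,deg=5,cur=(w,Rw),say=False)"
```

```text
mean [ 0.21 -0.03 -3.55 -0.03  0.95 -0.01  0.51] [-2.000e-02 -3.117e+01  6.000e-01 -2.233e+01  7.100e-01 -7.500e-01
 -1.000e-02]
pos [0.4999 0.1071 0.1799] z [ 0.5    0.01  -0.866] F [ 0.82 -0.36 -2.43] w 0.511 t 20.4 q [-0.49  0.13  0.02  2.37  0.91  0.27  0.29]
n 2 turn [-0. -0.  0.] shift [ 1.5  -0.04  8.01]
[-0.0, -0.0, 0.0] [0.75, -0.02, 4.0]
[-0.0, -0.0, 0.0] [1.5, -0.04, 8.01]
pos [0.4999 0.1071 0.1799] z [ 0.5    0.01  -0.866] F [ 0.82 -0.36 -2.43] w 0.511 t 20.4 q [-0.49  0.13  0.02  2.37  0.91  0.27  0.29]
n 3 turn [-0.  2.  0.] shift [-3.08 -3.7  -7.47]
[-0.0, 0.7, 0.0] [-1.03, -1.23, -2.49]
[-0.0, 1.3, 0.0] [-2.05, -2.47, -4.98]
[-0.0, 2.0, 0.0] [-3.08, -3.7, -7.47]
n 6 turn [ 1.2 28.   4.6] shift [  5.55 -23.     3.84]
[0.2, 4.7, 0.8] [0.93, -3.83, 0.64]
[0.4, 9.3, 1.5] [1.85, -7.67, 1.28]
[0.6, 14.0, 2.3] [2.78, -11.5, 1.92]
[0.8, 18.7, 3.1] [3.7, -15.34, 2.56]
[1.0, 23.3, 3.9] [4.63, -19.17, 3.2]
[1.2, 28.0, 4.6] [5.55, -23.0, 3.84]
```

tin_3 is loaded too (Fz about -3.6 N, torque 0.95). I carry it to the tray's +y half.

carry_out --moves '[[[0, 0.7, 0], [-1, -0.5, -2.5], 3.5], [[0, 1.3, 0], [-2, -2, -5], 3.5], [[0, 2, 0], [-3.1, -3.7, -7.5], 3.5]]'

```text
t: 20.78
eef_pos: [0.4895, 0.0696, 0.2611]
tool_rot: [0.241, -0.011, 0.97, 0.002]
contact_force: [1.1, -0.1, -3.4]
gripper_width: 0.508
```

carry_out --moves '[[[0.2, 4.7, 0.8], [0.9, -3.5, 0.4], 3.5], [[0.4, 9.3, 1.5], [1.8, -7.2, 0.9], 3.5], [[0.6, 14, 2.3], [2.7, -11, 1.6], 3.5], [[0.8, 18.7, 3.1], [3.6, -15, 2.3], 3.5], [[1, 23.3, 3.9], [4.6, -18.7, 3], 3.5]]'

```text
t: 21.4
eef_pos: [0.4678, -0.119, 0.2126]
tool_rot: [0.04, 0.024, 0.999, -0.0]
contact_force: [0.1, -0.3, -4.2]
gripper_width: 0.507
```

```bash
python3 -c "
from plan import *
plan(*tray_t(-.04,.05,.2),step=.05,deg=4)"
```

```text
pos [ 0.4678 -0.119   0.2126] z [ 0.08  -0.002 -0.997] F [ 0.06 -0.3  -4.2 ] w 0.507 t 21.4 q [-0.1   0.16  0.25  2.11 -0.07  0.8   1.71]
n 2 turn [0.1 4.6 0.7] shift [ 0.27 -4.18  1.24]
[0.1, 2.3, 0.4] [0.14, -2.09, 0.62]
[0.1, 4.6, 0.7] [0.27, -4.18, 1.24]
```

carry_out --moves '[[[0.1, 2.5, 0.4], [0.1, -2.8, 0.6], 3.5], [[0.1, 4.6, 0.7], [0.3, -4.2, 1.2], 3.5], [[0.1, 4.6, 0.7], [0.3, -4.2, 1.2], 3.5], [[0.1, 4.6, 0.7], [0.3, -4.2, 1.2], 3.5]]'

```text
t: 21.9
eef_pos: [0.4639, -0.1582, 0.2003]
tool_rot: [0.001, 0.029, 1.0, 0.0]
contact_force: [-0.2, 0.1, -3.5]
gripper_width: 0.511
```

```bash
python3 -c "
from plan import *
plan(*tray_t(-.04,.05,.092),step=.04,deg=4)
t=bot.read_camera('top')[:,:,::-1]; s=bot.read_camera('side')[:,:,::-1]
a=cv2.resize(t[140:230,270:378],(480,400),interpolation=cv2.INTER_CUBIC); b=cv2.resize(s[180:310,200:330],(400,400),interpolation=cv2.INTER_CUBIC)
cv2.imwrite('pics/tray2.png',cv2.resize(np.hstack([a,b]),(792,360)))"
```

```text
pos [ 0.4639 -0.1582  0.2003] z [ 0.002  0.001 -1.   ] F [-0.24  0.14 -3.48] w 0.511 t 21.9 q [-0.04  0.23  0.28  2.05 -0.08  0.86  1.8 ]
n 3 turn [0.1 0.1 0.1] shift [-0.02 -0.26 10.83]
[0.0, 0.0, 0.0] [-0.01, -0.09, 3.61]
[0.0, 0.1, 0.1] [-0.01, -0.17, 7.22]
[0.1, 0.1, 0.1] [-0.02, -0.26, 10.83]
```

View pics/tray2.png

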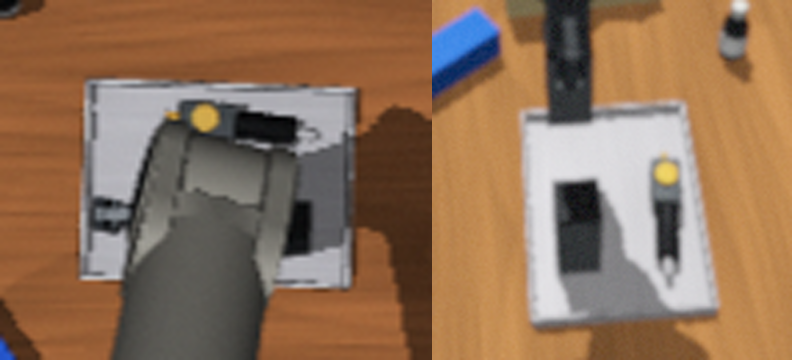

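tin_2 stands upright in the tray, at side crop (578,225), and tin_3 hangs over the free half. I lower it.

carry_out --moves '[[[0, 0, 0], [0, -0.1, 3], 3.5], [[0, 0, 0], [0, -0.1, 6.5], 3.5], [[0, 0, 0], [0, -0.1, 9.3], 3.5], [[0, 0, 0], [0, -0.1, 10.5], 3.5], [[0, 0, 0], [0, -0.1, 10.8], 3.5]]'

```text
t: 22.62
eef_pos: [0.464, -0.16, 0.0923]
tool_rot: [0.001, 0.029, 1.0, 0.0]
contact_force: [0.5, 0.2, -3.3]
gripper_width: 0.512
```

carry_out --moves '[[[0, 0, 0], [0, 0, 0.2], 3.5], [[0, 0, 0], [0, 0, 0.4], 3.5], [[0, 0, 0], [0, 0, 0.5], 3.5], [[0, 0, 0], [0, 0, 0.5], 3.5]]'

```text
t: 23.12
eef_pos: [0.4642, -0.1605, 0.0876]
tool_rot: [0.001, 0.03, 1.0, 0.0]
contact_force: [0.7, 0.2, -2.3]
gripper_width: 0.511
```

carry_out --moves '[[[0, 0, 0], [0, 0, 0.1], 3.5], [[0, 0, 0], [0, 0, 0.2], 3.5], [[0, 0, 0], [0, 0, 0.2], 3.5]]'

```text
t: 23.5
eef_pos: [0.4649, -0.1609, 0.0872]
tool_rot: [0.002, 0.03, 1.0, 0.0]
contact_force: [-3.9, -0.1, 18.1]
gripper_width: 0.506
```

Firm contact. I ease off, release and retract.

carry_out --moves '[[[0, 0, 0], [0, 0, -0.2], 3.5], [[0, 0, 0], [0, 0, -0.2], 6.5], [[0, 0, 0], [0, 0, -0.2], 6.5], [[0, 0, 0], [0, 0, -0.2], 6.5], [[0, 0, 0], [0, 0, -1.5], 6.5]]'

```text
t: 24.12
eef_pos: [0.4631, -0.1603, 0.1]
tool_rot: [-0.0, 0.03, 1.0, 0.0]
contact_force: [-0.6, -0.1, 0.7]
gripper_width: 0.76
```

carry_out --moves '[[[0, 0, 0], [0, 0, -4], 6.5], [[0, 0, 0], [0, 0, -9], 6.5], [[0, 0, 0], [0, 0, -14], 6.5], [[0, 0, 0], [4, 0, -18], 6.5], [[0, 0, 0], [8, 0, -18], 6.5]]'

```text
t: 24.75
eef_pos: [0.3846, -0.1564, 0.2838]
tool_rot: [0.004, 0.03, 1.0, -0.0]
contact_force: [-0.7, 0.6, -0.8]
gripper_width: 0.757
```

carry_out --moves '[[[0, 0, 0], [0, 5, 0], 6.5], [[0, 0, 0], [0, 10, 0], 6.5], [[0, 0, 0], [0, 14, 0], 6.5], [[0, 0, 0], [0, 14, 0], 6.5]]'

```text
t: 25.25
eef_pos: [0.3921, -0.0135, 0.2811]
tool_rot: [0.001, 0.027, 1.0, 0.0]
contact_force: [0.5, -0.6, -0.4]
gripper_width: 0.76
```

```bash
python3 -c "
from plan import *
plan(*tray_t(-.04,.05,.3))
t=bot.read_camera('top')[:,:,::-1]; s=bot.read_camera('side')[:,:,::-1]
a=cv2.resize(t[110:270,150:390],(600,400),interpolation=cv2.INTER_CUBIC); b=cv2.resize(s[90:310,190:340],(273,400),interpolation=cv2.INTER_CUBIC)
im=np.hstack([a,b]); cv2.imwrite('pics/end.png',cv2.resize(im,(800,366)))
up=box((-22,22),(-22,22),(4,114))
m=(t.max(2)<75).astype(float)
for k,(x,y) in {2:(-.04,-.05),3:(-.04,.05)}.items():
    P=pose(TR)(up+[x,y,0]); a=soft([P],'top'); print(k,'IoU',round((a*m).sum()/a.sum(),2))
P=pose(RK)(tin(1)); a=soft([P],'top'); print(1,'cover',round((a*m).sum()/a.sum(),2))"
```

```text
pos [ 0.3921 -0.0135  0.2811] z [ 0.003  0.001 -1.   ] F [ 0.48 -0.62 -0.38] w 0.76 t 25.25 q [-0.24 -0.05  0.11  2.14  0.01  1.04  1.39]
n 3 turn [0.  0.2 0.4] shift [ -7.99 -14.31  -1.88]
[0.0, 0.1, 0.1] [-2.66, -4.77, -0.63]
[0.0, 0.1, 0.2] [-5.33, -9.54, -1.26]
[0.0, 0.2, 0.4] [-7.99, -14.31, -1.88]
2 IoU 0.95
3 IoU 0.92
1 cover 0.9
```

View pics/end.png

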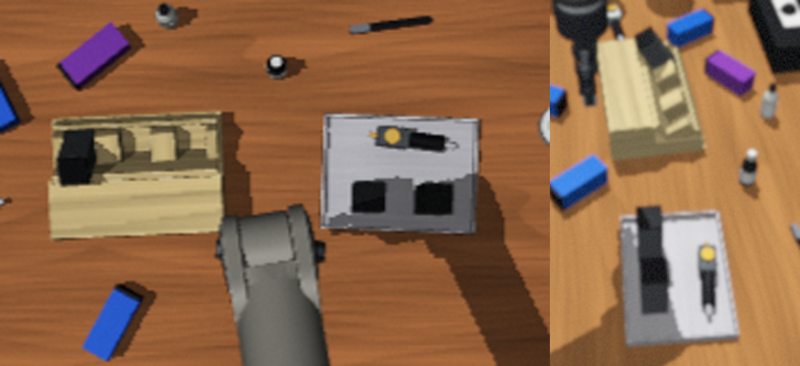

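The last picture shows tin_1 leaning in its own pocket (77,157), and tin_2 and tin_3 upright in the tray at (434,198) and (368,197). The bystanders are in place and the arm is clear, so I hand in.

```bash
python3 -c "
from station import bot
print(bot.hand_in(), bot.get_obs()['t'])"
```

```text
the job is handed in; nothing more can be done
the job is handed in; nothing more can be done
```

I hefted all three tins. Tin_1 is empty and back in its own pocket, and tin_2 and tin_3 are loaded and standing on the tray. I handed the job in at about 25 s of the 72 s limit; the hand-in reported no verdict.

| Tin | Mean Fz while held | Wrist torque (0.50–0.53 N m unloaded) | Verdict | Where it is now |
|---|---|---|---|---|
| tin_1 | −1.2 N | 0.66 N m | empty | pocket_1 |
| tin_2 | −3.7 N | 1.01 N m | loaded | tray, about (−40, −50) mm |
| tin_3 | −3.6 N | 0.95 N m | loaded | tray, about (−40, +50) mm |

- **Last picture:** tin_1 leans in its pocket, the other two stand upright, the bystanders in view look unmoved and the arm is clear. The dark pixels in the top view cover 90 to 95 % of the outlines expected at these positions.
- **Disagreements:** tin_1's first two weighings read about 0 N and −0.8 N, the first while it was probably still on the rack's sloping back, so I lifted it clear and weighed it again. Tin_3 met the tray with about 18 N before I eased off and released it.
- **Not checked:** I did not measure the final tilt angles or contact forces directly.

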